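# Load and start the paint tin shaker

### The arm

A 6-joint arm with a two-finger parallel gripper is mounted at the origin on the work surface. World frame = base frame: x ahead of the robot, y to its left, z up, the work surface at z = 0. Lengths are in m, angles in rad, forces in N, time in s.
With the tool pointing down it reaches from about 0.325 to 0.9 m from the base axis. Payload 3.5 kg.
Tool frame: the origin (TCP) lies midway between the tips of the shut fingers; the grasp point (between the pads) lies 19 mm behind it (robot.pinch_z is the distance from the TCP to the grasp point, in m); z points along the fingers, y is the line along which they close (so a half turn about z gives the same grasp; the last joint's range is limited). The gripper opens to 85 mm and grips with 20 to 120 N. Pads are 22 mm wide; open, the fingers measure 114 mm over their backs; the gripper's body (76 mm by 85 mm) begins 54 mm behind the grasp point. The pads swing forward as they close: fully open they stand 13 mm farther back than shut.
Start: joints at [1.08, 0.276, -0.026, 1.268, 0, 1.467], TCP at [0.236, 0.579, 0.198] pointing down, gripper open.
Joint ranges: [-3.12, 3.12], [-0.85, 1.88], [-1.08, 1.24], [-1.95, 2.15], [-1.57, 1.53], [-3.14, 3.14]. Speed limits (rad/s): [2.57, 2.57, 3.14, 3.14, 3.14, 3.14].

### API

Orientations are given as a unit quaternion [w, x, y, z].
In Python, from station import robot gives the robot as it stands.
- The arm moves only by the tool move_arm, never from a script. Its argument "increments" is a list of rows, each a list of 2 entries, a list of its own where there are three numbers: the shift along the tool's x, y, z scaled (see below), then the turn about the tool's z scaled (see below). In form: [[[x, y, z], roll], ...]. A call has 1 to 20 rows; each row shifts and turns the commanded pose from where the row before left it, along the tool's axes as they then stand; what a row does not reach is not made up. The controller multiplies each number of a shift by 30 mm and each number of a turn by 6 degrees. A row lasts 1/8 s, in which the tool goes at most 62.5 mm and 10.7 degrees, less where a joint would pass 70% of its speed; a pose out of reach is approached as far as the arm can. A call with a number of a shift or a turn outside -1 to 1 is refused whole. A call with a gripper value outside its range is refused whole. "gripper" is the opening, from -1 (shut) to 1 (fully open), set as the call begins (left out, the last holds). The fingers move at their own pace and stop on an object; "grip_force" is the grip in N (left out, the last holds). Time passes only in rows, so rows that do not move let the fingers close. It gives the time, the measured TCP pose, the force, the opening and the grip force at its end, in the units of the state.
- robot.observe(): the state, without advancing time (a new reading comes with each control period).
- robot.camera(name): name is "scene" or "top" or "wrist"; returns the picture (400x640x3 uint8, red, green, blue); there is no depth.
- robot.calibration(name): a dict with "mtx" (3x3 intrinsics, pixels), "k1" (the pictures are not rectified: a ray, as slopes to the right and down, at radius r is drawn at 1 + k1 r^2 times it, then the intrinsics apply), "extrinsics" (4x4, takes a point from camera to world coordinates). Camera axes: x right, y down, z forward; pixel columns grow to the right and rows downward; lengths in m; the calibration is good to about 2 mm. A picture is of the moment at which its call begins: read the wrist's pose just before it. calibration takes no time and is no camera call; for the wrist camera it gives the pose at the moment of the call.
- robot.hand_in(): hands the job in; it is judged then, once.
The state is a dict: "t": time; "joints": joint angles; "dq": joint speeds; "joint_torque": joint torques, N m; "ee_pos": TCP position; "tool_rot": TCP orientation; "force": force on the tool from outside, world axes, zero at the start; "moment": the same for the moment, N m; "gripper_width": finger opening in m; "gripper_force": force on a finger pad.
Only numpy, scipy, OpenCV 4.12 (cv2) and the standard library are available. Lean on these libraries where they do the work, as an engineer would, in place of code of your own. Each camera call takes 0.05 s, during which the arm holds its last target. There are 200 camera calls.

### The job

Shake the paint tins: pull the shaker's tray out to its stop, stand every small sealed tin waiting on the cardboard sheet upright in the tray, and push the tray fully home. Then turn the black timer knob until the white line on it points at the black tab on the white ring around it, and only after that press the start button fully down and let it go. Leave the solvent can, the beaker on the scale and the spatula where they are.

Things in the scene. Friction and masses are not known exactly. Their poses are not given: they have to be found in the camera images.
- shaker: Grey bench-top tin shaker, a fixed box 210 deep (x) x 340 wide (y) x 125 mm high. Origin: bottom middle of its front face, on the bench; its x points into the machine (away from the robot), y to its left, z up. The tray opens out of the front (-x); the knob and the button stand on its top near the front edge.
- tray (a joint): How far the tray is pulled out, in m: 0 fully home, 0.17 at the stop. It slides along the shaker's -x, stays where it is left, and takes about 2 N. It may start a little ajar.
- tray_floor (a point): Middle of the upper face of the tray's floor, 12 mm above the bench; moves with the tray, axes as the shaker's. Inside: 171 mm deep (x), 300 mm wide (y). Side and rear walls stand 32 mm above the floor, the front plate (outer face 96 mm in front of this point) 74 mm. The shaker's roof leaves 92 mm above the floor, so standing tins pass under it.
- tray_handle (a point): Middle of the tray's handle, a level round aluminium bar 12 mm thick and 120 mm long along the shaker's y, 45 mm in front of the tray's front plate and 72 mm above the bench; can be pinched from above with the fingers closing along the shaker's x.
- timer (a joint): Angle of the timer knob in rad, 0 to 3.4, growing clockwise seen from above. At 0 its white line points along the shaker's -x (to the robot); turns with about 0.05 N m and stays where it is left.
- timer_grip (a point): On the knob's vertical axis, 37 mm above the shaker's top, where its bar is gripped; turns with the knob. The knob: a black disc 56 mm across with an upright bar on it, 53 mm long (along this point's x), 14 mm thick (y), from 23 mm below to 7 mm above this point. The white line lies on the -x half of the bar's top.
- timer_pointer (a point): Point 40 mm from the knob's axis in the direction in which the white line points, 6 mm above the shaker's top; turns with the knob.
- set_ring: Fixed white ring 124 mm across around the knob on the shaker's top, with one raised black tab, 18 x 5 x 8 mm high, at 42 to 60 mm from the axis. Origin on the knob's axis at the shaker's top; the tab lies along its -x. The timer angle that is wanted puts the white line in line with this tab.
- set_mark (a point): Point 40 mm from the knob's axis in the direction of the black tab, 6 mm above the shaker's top. The knob is set when timer_pointer lies here (horizontally).
- start (a joint): Travel of the start button in m: 0 up, 0.008 fully down; springs back, 5 N fully down.
- start_top (a point): Middle of the top face of the start button, a round black push button 34 mm across in an aluminium collar 50 mm across, top 24 mm above the shaker's roof; it is pressed straight down.
- tin1: One of up to four equal small sealed paint tins (2 to 4 are present, None if absent): a plain steel cylinder with a paper band, 58 mm in diameter, 75 mm high, 0.2 to 0.4 kg. Origin at the centre of its underside, z up along its axis. Starts standing on the cardboard sheet on the bench.
- tin2: One of up to four equal small sealed paint tins (2 to 4 are present, None if absent): a plain steel cylinder with a paper band, 58 mm in diameter, 75 mm high, 0.2 to 0.4 kg. Origin at the centre of its underside, z up along its axis. Starts standing on the cardboard sheet on the bench.
- tin3: One of up to four equal small sealed paint tins (2 to 4 are present, None if absent): a plain steel cylinder with a paper band, 58 mm in diameter, 75 mm high, 0.2 to 0.4 kg. Origin at the centre of its underside, z up along its axis. Starts standing on the cardboard sheet on the bench.
- tin4: One of up to four equal small sealed paint tins (2 to 4 are present, None if absent): a plain steel cylinder with a paper band, 58 mm in diameter, 75 mm high, 0.2 to 0.4 kg. Origin at the centre of its underside, z up along its axis. Starts standing on the cardboard sheet on the bench.
- sheet: Cardboard sheet on the bench, 250 x 250 x 1 mm, on which the tins start; fixed, origin at its centre.
- solvent_can: Bystander: upright square solvent can, 90 x 130 mm, 202 mm high with its cap; origin at the centre of its underside. Leave alone.
- beaker: Bystander: clear plastic beaker 90 mm across, 110 mm high, standing on the scale's pan 50 mm above the bench; origin at the centre of its underside. Leave alone.
- scale: Fixed bench scale, 190 x 170 mm, 40 mm high with a round pan to 50 mm; origin at the centre of its underside.
- spatula: Bystander: stirring spatula lying on the bench far to the left of the shaker; origin at its underside. Leave alone.
Mind the look-alikes: they are no part of the job. Leave any yellow look-alike of the tin3 alone.

How it is judged:
By the outcome, as a careful person would: the job done as asked, in the order asked, and still so for the second after the job is handed in, with the robot touching nothing.
Of tin1, tin2, tin3, tin4 only 2 to 4 are there at a start; the rules pass over those that are not, and their reading is None.
At some moment in a run one of tin1, tin2, tin3, tin4 may be knocked a few centimetres aside while the robot is not near it.
It also fails if it takes over 210 s, if anything falls off the work surface, if the arm or the gripper's body presses on something with over 40 N, if the wrist force passes 120 N, or if a joint passes its speed limit or range.

## Working session

There is one attempt and no reset: what is moved stays moved. The work goes in short steps, Python scripts to look and compute and a tool call to move; the robot and the scene stay as the last step left them, time stands still between calls to the robot, and variables do not carry over. Pictures are saved under pics/ and viewed, at most 14 in all, crops included, and the job is handed in when it is done.

Besides the shell and the picture viewer there is one more tool, called as name([rows], argument=value, ...), one row to a line, values as JSON. move_arm: Moves the arm, as the interface text tells. Its arguments: {"type":"object","properties":{"increments":{"type":"array","items":{"type":"array"}},"gripper":{"type":"number"},"grip_force":{"type":"number"}},"required":["increments"]}

```bash
mkdir -p pics; ls
cat > h.py <<'E'
import numpy as np, cv2
from station import robot
def snap(n,f):
    im=robot.camera(n); cv2.imwrite('pics/'+f,im[:,:,::-1]); return im
def ray(n,u,v,c=None):
    c=c or robot.calibration(n); K=np.array(c['mtx']);E=np.array(c['extrinsics'])
    d=np.array([(u-K[0,2])/K[0,0],(v-K[1,2])/K[1,1]]);r=d.copy()
    for _ in range(20): r=d/(1+c['k1']*(r@r))
    return E[:3,3],E[:3,:3]@np.array([r[0],r[1],1])
def at(n,u,v,z,c=None):
    o,d=ray(n,u,v,c); return (o+d*(z-o[2])/d[2])[:2].round(4)
def proj(n,p,c=None):
    c=c or robot.calibration(n); K=np.array(c['mtx']);E=np.array(c['extrinsics'])
    q=E[:3,:3].T@(np.array(p)-E[:3,3]); s=q[:2]/q[2]; s=s*(1+c['k1']*(s@s))
    return (K[:2,:2]@s+K[:2,2]).round(1)
E
python3 - <<'E'
from h import *
print({k:np.round(v,3) if v is not None else v for k,v in robot.observe().items()})
for n in('scene','top'):
    snap(n,n+'0.png'); c=robot.calibration(n); print(n,np.round(c['mtx'],1).tolist(),c['k1'],np.round(c['extrinsics'],3).tolist())
E
```

```text
pics
{'t': np.float64(0.0), 'joints': array([ 1.08 ,  0.277, -0.028,  1.268,  0.   ,  1.467]), 'dq': array([-0.002, -0.   , -0.001, -0.001, -0.001, -0.   ]), 'joint_torque': array([-0.0000e+00, -4.4551e+01,  2.9520e+01,  1.6000e-02,  0.0000e+00,
        0.0000e+00]), 'ee_pos': array([0.236, 0.578, 0.197]), 'tool_rot': array([-0.   ,  0.193,  0.981, -0.001]), 'force': array([-0.126,  0.081, -0.371]), 'moment': array([0.002, 0.005, 0.015]), 'gripper_force': np.float64(0.0), 'gripper_width': np.float64(0.085)}
scene [[437.7, 0.0, 325.7], [0.0, 437.7, 197.0], [0.0, 0.0, 1.0]] -0.03515311817772994 [[-0.846, 0.331, -0.417, 1.042], [0.533, 0.524, -0.665, 0.878], [-0.002, -0.785, -0.62, 0.882], [0.0, 0.0, 0.0, 1.0]]
top [[397.4, 0.0, 324.8], [0.0, 397.4, 202.2], [0.0, 0.0, 1.0]] -0.08667822184619682 [[-0.003, -0.988, 0.151, 0.383], [-1.0, 0.007, 0.03, 0.042], [-0.031, -0.151, -0.988, 1.243], [0.0, 0.0, 0.0, 1.0]]
```

View pics/top0.png

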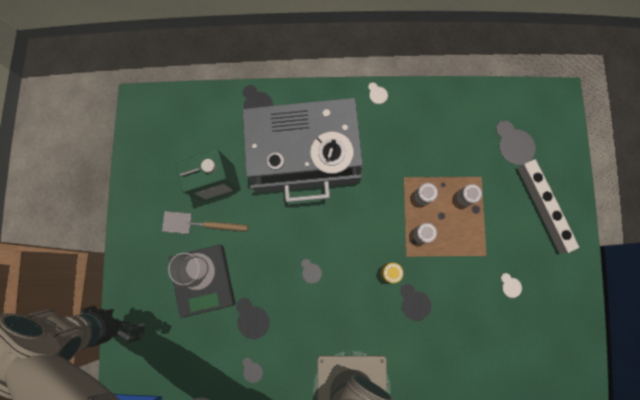

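View pics/scene0.png

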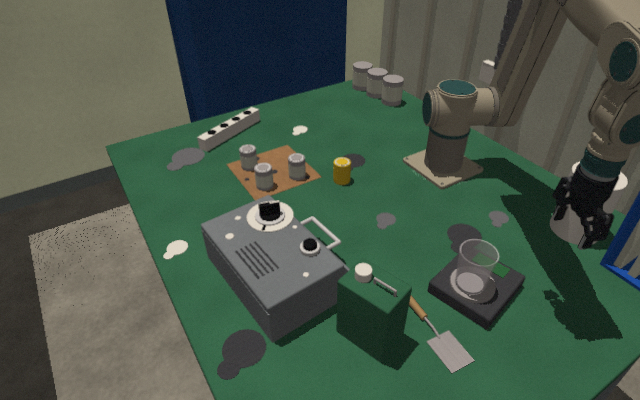

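The top view shows the shaker at about (303,145), with its handle at (307,196), knob at (332,151) and button at (275,160). There are three tins on the sheet at (428,190), (471,193) and (427,232), plus a yellow look-alike at (393,272). I'll enlarge both areas.

Run:
```python
import cv2,numpy as np
a=cv2.imread('pics/top0.png')
c1=cv2.resize(a[90:210,235:375],None,fx=5,fy=5,interpolation=cv2.INTER_CUBIC)
cv2.imwrite('pics/c1.png',c1)
c2=cv2.resize(a[170:290,375:505],None,fx=5,fy=5,interpolation=cv2.INTER_CUBIC)
cv2.imwrite('pics/c2.png',c2)
```

```text
(no output)
```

View pics/c1.png

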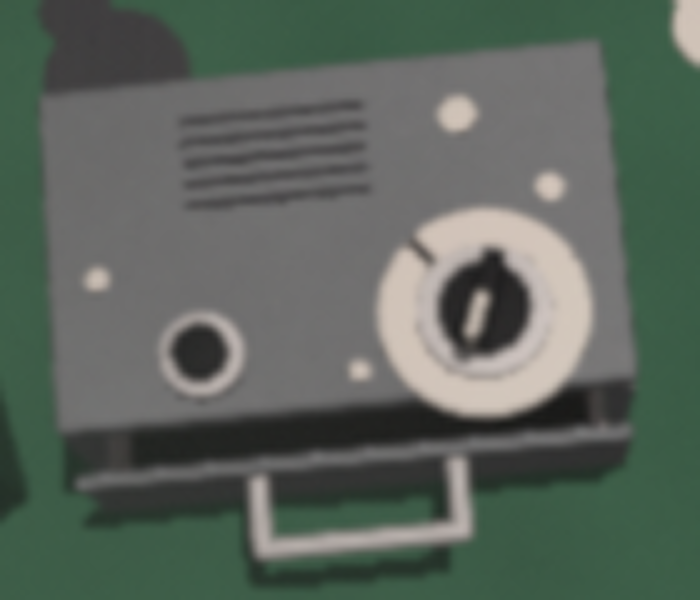

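View pics/c2.png

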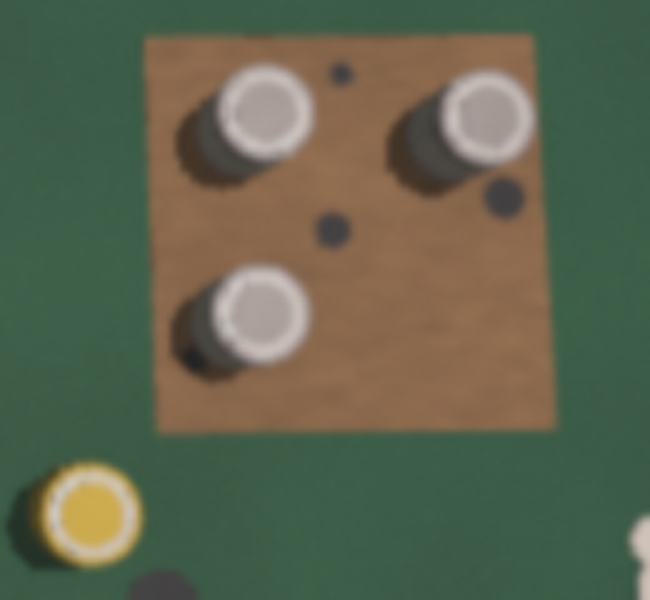

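Run:
```python
from h import *
A=lambda x,y,z:at('top',235+x/5-.4,90+y/5-.4,z)
B=lambda x,y,z:at('top',375+x/5-.4,170+y/5-.4,z)
fl,fr=A(62,432,.125),A(635,375,.125);bl,br=A(40,95,.125),A(600,42,.125)
print('corners',fl,fr,bl,br)
y=fl-fr;yaw=np.arctan2(-y[0],y[1]); d=bl-fl; d2=br-fr; y2=bl-br
print('yaw',yaw,np.arctan2(d[1],d[0]),np.arctan2(d2[1],d2[0]),np.arctan2(-y2[0],y2[1]),np.linalg.norm(y),np.linalg.norm(d),np.linalg.norm(d2))
h1,h2=A(262,550,.075),A(467,530,.075);print('handle',h1,h2,(h1+h2)/2)
k=A(484.5,312,.127);print('knob',k,'btn',A(200,350,.149))
t=A(422,250,.133)-k;print('tab dir',t,np.arctan2(t[1],t[0]),np.linalg.norm(t))
p,q=A(468,338,.169),A(483,292,.169);l=p-q;print('line',p,q,np.arctan2(l[1],l[0]),np.arctan2(*(p-k)[::-1]))
for u in((266,112),(487,118),(261,314),(90,515)):print('tin',B(*u,.076))
```

```text
corners [0.6332 0.3022] [ 0.6635 -0.0302] [0.8404 0.3223] [ 0.8679 -0.0133]
yaw 0.09090400795429746 0.09670513169885674 0.08249338001325252 0.08176011949063461 0.3337781448806977 0.2081726446966556 0.205097464635719
handle [0.5709 0.1908] [0.582  0.0683] [0.57645 0.12955]
knob [0.7014 0.0564] btn [0.6747 0.2184]
tab dir [0.0359 0.036 ] 0.7867889830848022 0.050841026740222256
line [0.6745 0.0652] [0.701  0.0567] 2.8312052464574418 2.8254286332538077
tin [ 0.5905 -0.229 ]
tin [ 0.586  -0.3616]
tin [ 0.4703 -0.2211]
tin [ 0.3546 -0.1179]
```

The sheet holds three tins, at about (.59,-.23), (.586,-.36) and (.47,-.22). The handle is at (.576,.13), the shaker's yaw is about .088, and the timer needs about 117° clockwise. First I'll raise the arm and turn it.

move_arm([
  [[0, 0, -1], 1],
  [[0, 0, -1], 1],
  [[0, 0, -1], 1],
  [[0, 0, -1], 1],
  [[0, 0, -1], 1],
  [[0, 0, 0], 1],
  [[0, 0, 0], 1],
  [[0, 0, 0], 1],
  [[0, 0, 0], 1],
  [[0, 0, 0], 1],
  [[0, 0, 0], 0.45],
  [[0, 0, 0], 0],
], gripper=0.3)

```text
t: 1.6
ee_pos: [0.2362, 0.5783, 0.3474]
tool_rot: [0.0, 0.675, 0.738, -0.001]
force: [-0.6, -0.6, 0.3]
gripper_width: 0.0557
gripper_force: 0.0
```

move_arm([
  [[-1, 0.62, 0], 0],
  [[-1, 0.62, 0], 0],
  [[-1, 0.62, 0], 0],
  [[-1, 0.62, 0], 0],
  [[-1, 0.62, 0], 0],
  [[-1, 0.62, 0], 0],
  [[-1, 0.62, 0], 0],
  [[-1, 0.62, 0], 0],
  [[-1, 0.62, 0], 0],
  [[-1, 0.62, 0], 0],
  [[-1, 0.62, 0], 0],
  [[-1, 0.62, 0], 0],
  [[-1, 0.62, 0], 0],
  [[-1, 0.62, 0], 0],
  [[-1, 0.62, 0], 0],
  [[-0.9, 0.7, 0], 0],
  [[0, 0, 0], 0],
  [[0, 0, 0], 0],
])

```text
t: 3.85
ee_pos: [0.577, 0.1302, 0.3478]
tool_rot: [-0.0, 0.675, 0.738, -0.0]
force: [0.3, 0.1, 0.8]
gripper_width: 0.0556
gripper_force: 0.0
```

```bash
cat >> h.py <<'E'
def st():
    o=robot.observe(); q=o['tool_rot']; w,x,y,z=q
    from scipy.spatial.transform import Rotation as R
    M=R.from_quat([x,y,z,w]).as_matrix()
    print('t%.1f'%o['t'],'tcp',np.round(o['ee_pos'],4),'angy %.4f'%np.arctan2(M[1,1],M[0,1]),'F',np.round(o['force'],1),'w %.4f'%o['gripper_width'],'gf %.1f'%o['gripper_force'],'j',np.round(o['joints'],2)); return np.array(o['ee_pos']),M
def go(x,y,z,ang=None):
    p,M=st(); d=M.T@(np.array([x,y,z])-p)/.03; print('units xyz',d.round(2),'roll',0 if ang is None else round(float((np.arctan2(M[1,1],M[0,1])-ang)/np.radians(6)),2))
E
python3 - <<'E'
from h import *
go(.5765,.1296,.053,.088)
snap('wrist','w1.png')
E
```

```text
t3.9 tcp [0.577  0.1302 0.3478] angy 0.0889 F [0.3 0.1 0.8] w 0.0556 gf 0.0 j [0.11 0.18 0.16 1.55 0.   1.59]
units xyz [-0.02 -0.01  9.83] roll 0.01
```

View pics/w1.png

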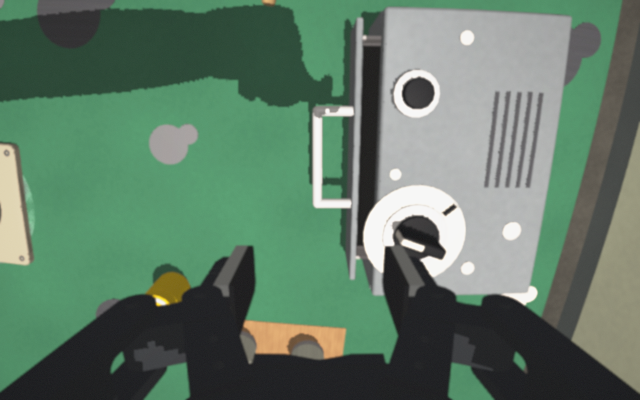

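The wrist view shows the handle bar at x≈319, y 107–205, with the button at (418,93), ring centre (415,232) and tab (450,209). I'll use these to refine the positions.

Run:
```python
from h import *
c=robot.calibration('wrist');W=lambda u,v,z:at('wrist',u,v,z,c)
h1,h2=W(319,107,.077),W(319,205,.077);print('handle',h1,h2,(h1+h2)/2,np.linalg.norm(h1-h2))
k=W(415,232,.127);t=W(450,209,.133)-k
print('btn',W(418,93,.149),'knob',k,'tab',t,np.arctan2(t[1],t[0]),np.linalg.norm(t))
a,b=W(387,11,.125),W(374,292,.125);y=a-b;print('front edge',a,b,np.arctan2(-y[0],y[1]),np.linalg.norm(y))
```

```text
handle [0.5708 0.1934] [0.5822 0.0678] [0.5765 0.1306] 0.12611629553709544
btn [0.6714 0.2179] knob [0.6997 0.0589] tab [0.0348 0.0341] 0.7752388612614584 0.04872217154438012
front edge [0.6329 0.2991] [ 0.6616 -0.0274] 0.08767663545754473 0.32775896631518714
```

move_arm([
  [[0, 0, 1], 0],
  [[0, 0, 1], 0],
  [[0, 0, 1], 0],
  [[0, 0, 1], 0],
  [[0, 0, 1], 0],
  [[0, 0, 1], 0],
  [[0, 0, 1], 0],
  [[0, 0, 1], 0],
  [[0, 0, 1], 0],
  [[0, 0, 0.8], 0],
  [[0, 0, 0], 0],
  [[0, 0, 0], 0],
], gripper=-0.2)

```text
t: 5.4
ee_pos: [0.5779, 0.1307, 0.0552]
tool_rot: [0.0, 0.675, 0.738, 0.001]
force: [0.6, 0.5, 0.8]
gripper_width: 0.0339
gripper_force: 0.0
```

move_arm([
  [[0, 0, 0], 0],
  [[0, 0, 0], 0],
  [[0, 0, 0], 0],
  [[0, 0, 0], 0],
  [[0, 0, 0], 0],
  [[0, 0, 0], 0],
], gripper=-1, grip_force=40)

```text
t: 6.15
ee_pos: [0.5774, 0.13, 0.0539]
tool_rot: [-0.0, 0.675, 0.738, -0.0]
force: [0.1, -0.0, -0.9]
gripper_width: -0.0002
gripper_force: 0.0
```

Run:
```python
from h import *
st();snap('wrist','w2.png')
snap('scene','s2.png')
```

```text
t6.2 tcp [0.5774 0.13   0.0539] angy 0.0886 F [ 0.1 -0.  -0.9] w -0.0002 gf 0.0 j [ 0.11  0.33 -0.28  0.96  0.    1.59]
```

View pics/w2.png

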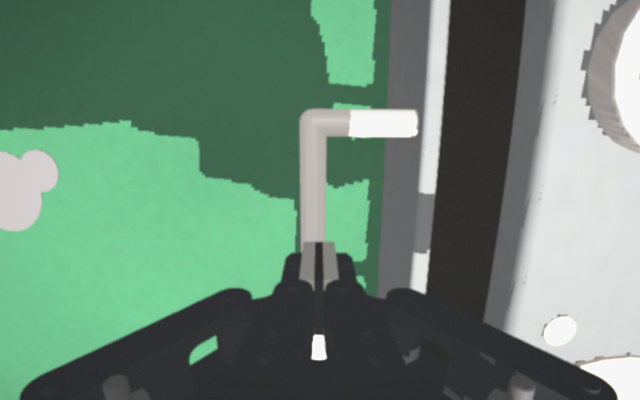

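Run:
```python
from h import *
p,M=st();c=robot.calibration('wrist')
print(np.round(c['mtx'],1).tolist(),np.round(c['extrinsics'],3).tolist(),robot.pinch_z)
print('tcp px',proj('wrist',p,c),'grasp',proj('wrist',p+[0,0,.019],c))
for z in(.072,.05,.03):
  print(z,'bar end',at('wrist',313,123,z,c),'width',np.linalg.norm(at('wrist',300,200,z,c)-at('wrist',326,200,z,c)))
im=cv2.imread('pics/s2.png'); u=proj('scene',p);print(u);x,y=u.astype(int)
cv2.imwrite('pics/s2c.png',cv2.resize(im[y-60:y+50,x-80:x+70],None,fx=5,fy=5,interpolation=cv2.INTER_CUBIC))
```

```text
t6.2 tcp [0.5773 0.13   0.0539] angy 0.0886 F [-0.3  0.8  0.2] w -0.0004 gf 0.0 j [ 0.11  0.33 -0.28  0.96 -0.    1.59]
[[350.8, 0.0, 318.5], [0.0, 350.8, 200.0], [0.0, 0.0, 1.0]] [[0.996, 0.086, 0.023, 0.571], [0.089, -0.96, -0.265, 0.197], [-0.001, 0.266, -0.964, 0.229], [0.0, 0.0, 0.0, 1.0]] 0.0187
tcp px [319.6 233.7] grasp [319.6 247.9]
0.072 bar end [0.5691 0.1883] width 0.012149897118905986
0.05 bar end [0.5689 0.1872] width 0.013852075656738268
0.03 bar end [0.5687 0.1861] width 0.015355129436120019
[324.3 234.8]
```

View pics/s2c.png

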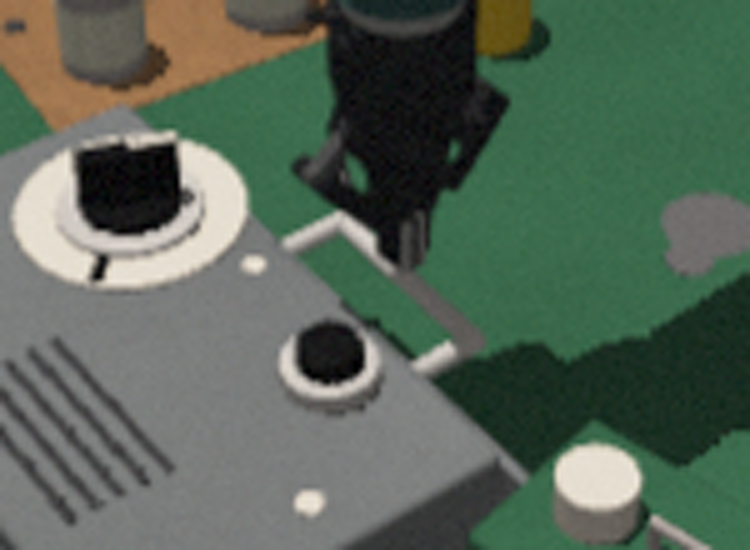

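Run:
```python
from h import *
p,M=st();c=robot.calibration('wrist')
for dz in(0,-.006,-.012,-.019,-.03):
  print(dz,[proj('wrist',p+M@np.array([x,.0278,dz]),c).tolist() for x in(-.011,0,.011)],[proj('wrist',p+M@np.array([x,.0,dz]),c).tolist() for x in(-.011,0,.011)])
im=cv2.imread('pics/w2.png');cv2.imwrite('pics/w2c.png',cv2.resize(im[200:310,245:395],None,fx=5,fy=5,interpolation=cv2.INTER_CUBIC))
```

```text
t6.2 tcp [0.5773 0.13   0.0539] angy 0.0886 F [-0.3  0.8  0.2] w -0.0004 gf 0.0 j [ 0.11  0.33 -0.28  0.96 -0.    1.59]
0 [[370.7, 252.7], [371.6, 233.7], [372.4, 214.1]] [[319.5, 252.7], [319.6, 233.7], [319.6, 214.1]]
-0.006 [[372.3, 257.3], [373.2, 237.9], [374.2, 217.7]] [[319.6, 257.4], [319.6, 237.9], [319.6, 217.7]]
-0.012 [[374.0, 262.3], [375.0, 242.3], [376.0, 221.5]] [[319.6, 262.4], [319.6, 242.3], [319.6, 221.5]]
-0.019 [[376.1, 268.5], [377.2, 247.8], [378.3, 226.3]] [[319.6, 268.6], [319.7, 247.9], [319.7, 226.3]]
-0.03 [[379.8, 279.2], [381.1, 257.4], [382.4, 234.7]] [[319.7, 279.4], [319.7, 257.5], [319.8, 234.7]]
```

View pics/w2c.png

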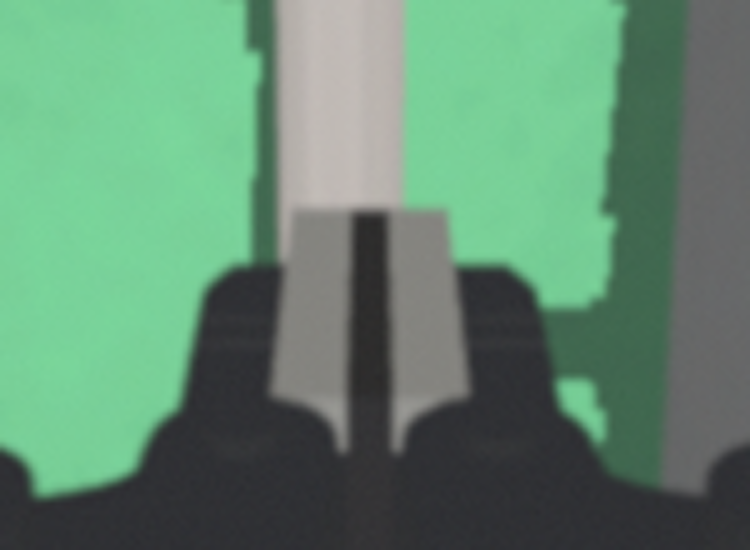

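The shut fingertips look about 20–30 mm higher than the stated TCP, just above the bar. I'll open them, go lower in small steps while watching the force, and close again.

move_arm([
  [[0, 0, 0], 0],
  [[0, 0, 0], 0],
  [[0, 0, 0], 0],
  [[0, 0, 0.3], 0],
  [[0, 0, 0.3], 0],
  [[0, 0, 0.2], 0],
  [[0, 0, 0], 0],
], gripper=-0.2)

```text
t: 7.12
ee_pos: [0.5765, 0.1299, 0.0289]
tool_rot: [-0.001, 0.675, 0.738, -0.001]
force: [-0.2, -0.1, -0.3]
gripper_width: 0.0341
gripper_force: 0.0
```

move_arm([
  [[0, 0, 0], 0],
  [[0, 0, 0], 0],
  [[0, 0, 0], 0],
  [[0, 0, 0], 0],
  [[0, 0, 0], 0],
  [[0, 0, 0], 0],
], gripper=-1)

```text
t: 7.88
ee_pos: [0.5774, 0.13, 0.0301]
tool_rot: [0.0, 0.675, 0.738, 0.0]
force: [-1.5, -0.4, 1.1]
gripper_width: 0.0103
gripper_force: 39.1
```

Run:
```python
from h import *
st();im=snap('wrist','w3.png')
# tip height from scene pixel
o,d=ray('scene',325.6,227.6); 
for z in(.05,.06,.07,.08,.09): print(z,(o+d*(z-o[2])/d[2]).round(3))
cv2.imwrite('pics/w3c.png',cv2.resize(im[100:350,150:500,::-1],None,fx=2,fy=2))
```

```text
t7.9 tcp [0.5774 0.13   0.0301] angy 0.0887 F [-1.5 -0.4  1.1] w 0.0103 gf 39.1 j [ 0.11  0.36 -0.3   0.92 -0.    1.59]
0.05 [0.556 0.103 0.05 ]
0.06 [0.562 0.113 0.06 ]
0.07 [0.568 0.122 0.07 ]
0.08 [0.574 0.131 0.08 ]
0.09 [0.58  0.141 0.09 ]
```

View pics/w3c.png

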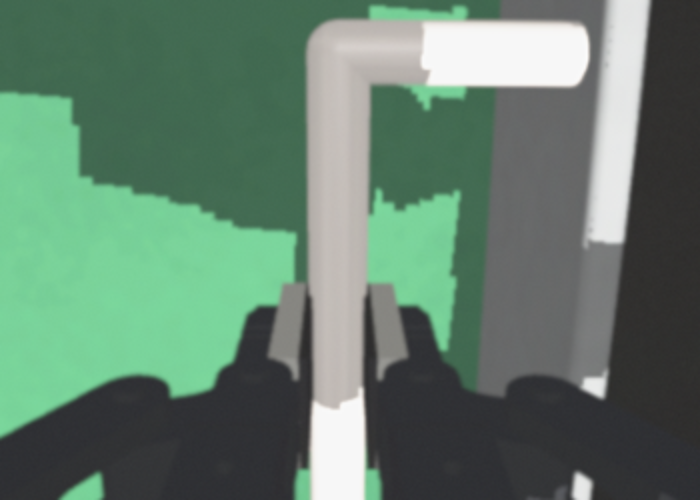

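The handle is gripped (10 mm opening, 39 N), so the real fingertips sit about 25 mm short of the stated TCP. Now I'll pull the tray.

move_arm([
  [[0, -0.3, 0], 0],
  [[0, -0.5, 0], 0],
  [[0, -0.5, 0], 0],
  [[0, -0.5, 0], 0],
  [[0, -0.5, 0], 0],
  [[0, -0.5, 0], 0],
  [[0, -0.5, 0], 0],
  [[0, -0.5, 0], 0],
  [[0, -0.5, 0], 0],
  [[0, -0.5, 0], 0],
  [[0, -0.1, 0], 0],
  [[0, 0, 0], 0],
])

```text
t: 9.43
ee_pos: [0.4296, 0.1173, 0.0301]
tool_rot: [-0.001, 0.675, 0.738, -0.0]
force: [-1.9, 3.4, 3.6]
gripper_width: 0.0101
gripper_force: 40.6
```

move_arm([
  [[0, -0.1, 0], 0],
  [[0, -0.1, 0], 0],
  [[0, -0.1, 0], 0],
  [[0, -0.1, 0], 0],
  [[0, 0, 0], 0],
])

```text
t: 10.05
ee_pos: [0.423, 0.1167, 0.0302]
tool_rot: [0.002, 0.675, 0.738, 0.003]
force: [7.2, 6.3, -7.7]
gripper_width: 0.0105
gripper_force: 39.4
```

The tray is at its stop, having moved 155 mm until the force rose. I'll release, rise and take a top picture to find the tins.

move_arm([
  [[0, 0, 0], 0],
  [[0, 0, 0], 0],
  [[0, 0, 0], 0],
  [[0, 0, 0], 0],
  [[0, 0, -1], 0],
  [[0, 0, -1], 0],
  [[0, 0, -1], 0],
  [[0, 0, -1], 0],
  [[0, 0, -1], 0],
  [[0, 0, -1], 0],
], gripper=0)

```text
t: 11.3
ee_pos: [0.4187, 0.1157, 0.211]
tool_rot: [0.0, 0.675, 0.738, -0.0]
force: [0.6, 0.6, 0.0]
gripper_width: 0.0426
gripper_force: 0.0
```

move_arm([
  [[-1, 0.4, 0], 0],
  [[-1, 0.4, 0], 0],
  [[-1, 0.4, 0], 0],
  [[-1, 0.4, 0], 0],
  [[-1, 0.4, 0], 0],
  [[-1, 0.4, 0], 0],
  [[-1, 0.4, 0], 0],
  [[-1, 0.4, 0], 0],
  [[-1, 0.4, 0], 0],
  [[-1, 0.4, 0], 0],
  [[0, 0, 0], 0],
  [[0, 0, 0], 0],
], gripper=1)

```text
t: 12.8
ee_pos: [0.5645, -0.1719, 0.2096]
tool_rot: [-0.001, 0.675, 0.738, -0.0]
force: [-0.1, 0.6, 0.3]
gripper_width: 0.0856
gripper_force: 0.0
```

```bash
cat >> h.py <<'E'
def tins():
    # tin tops: bright, unsaturated blobs seen by the wrist camera
    c=robot.calibration('wrist'); im=robot.camera('wrist'); return im,c
E
python3 - <<'E'
from h import *
go(.5905,-.229,.2,.088)
im=snap('wrist','w4.png');
E
```

```text
t12.8 tcp [ 0.5645 -0.1719  0.2096] angy 0.0885 F [-0.1  0.6  0.3] w 0.0856 gf 0.0 j [-0.41  0.21 -0.09  1.28  0.    1.08]
units xyz [-1.97  0.7   0.32] roll 0.01
```

View pics/w4.png

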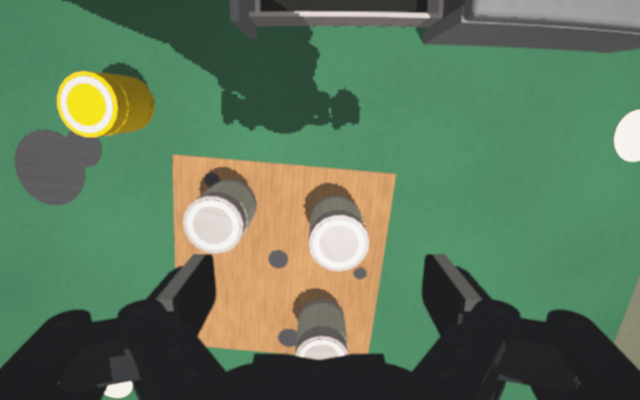

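The wrist view shows the tin tops at (338,242), (213,224) and (322,~362). None of them has moved.

Run:
```python
from h import *
c=robot.calibration('wrist')
for u in((338,242),(213,224)): p=at('wrist',*u,.076,c);print(p);
go(*at('wrist',338,242,.076,c),.01,.088)
```

```text
[ 0.5874 -0.2292]
[ 0.4687 -0.222 ]
t12.8 tcp [ 0.5645 -0.1715  0.2098] angy 0.0891 F [-0.4 -0.5 -0.1] w 0.0853 gf 0.0 j [-0.4   0.21 -0.09  1.28  0.    1.08]
units xyz [-1.99  0.6   6.66] roll 0.01
```

move_arm([
  [[-1, 0.33, 0], 0],
  [[-1, 0.32, 0], 0],
  [[0, 0, 0], 0],
  [[0, 0, 1], 0],
  [[0, 0, 1], 0],
  [[0, 0, 1], 0],
  [[0, 0, 1], 0],
  [[0, 0, 1], 0],
  [[0, 0, 0.8], 0],
  [[0, 0, 0.5], 0],
  [[0, 0, 0.35], 0],
  [[0, 0, 0], 0],
])

```text
t: 14.35
ee_pos: [0.5895, -0.2298, 0.0102]
tool_rot: [-0.0, 0.675, 0.738, -0.0]
force: [-0.7, -1.3, 0.1]
gripper_width: 0.0853
gripper_force: 0.0
```

move_arm([
  [[0, 0, 0], 0],
  [[0, 0, 0], 0],
  [[0, 0, 0], 0],
  [[0, 0, 0], 0],
  [[0, 0, 0], 0],
  [[0, 0, 0], 0],
], gripper=-1, grip_force=50)

```text
t: 15.1
ee_pos: [0.5908, -0.231, 0.0119]
tool_rot: [0.001, 0.675, 0.738, 0.0]
force: [-0.1, 0.6, 5.6]
gripper_width: 0.057
gripper_force: 54.1
```

move_arm([
  [[0, 0, -0.5], 0],
  [[0, 0, -1], 0],
  [[0, 0, -1], 0],
  [[0, 0, -1], 0],
  [[0, 0, -1], 0],
  [[0, 0, -0.5], 0],
  [[0, 0, 0], 0],
])

```text
t: 15.98
ee_pos: [0.5906, -0.2306, 0.1616]
tool_rot: [0.001, 0.675, 0.738, 0.0]
force: [-0.1, 0.3, -2.9]
gripper_width: 0.0572
gripper_force: 53.8
```

Run:
```python
from h import *
go(.5706,.0398,.16,.088)
```

```text
t16.0 tcp [ 0.5906 -0.2306  0.1616] angy 0.0887 F [-0.1  0.3 -2.9] w 0.0572 gf 53.8 j [-0.47  0.31 -0.06  1.2   0.    1.01]
units xyz [9.04 0.13 0.04] roll 0.01
```

move_arm([
  [[0.6, 0, 0], 0],
  [[1, 0, 0], 0],
  [[1, 0, 0], 0],
  [[1, 0, 0], 0],
  [[1, 0, 0], 0],
  [[1, 0, 0], 0],
  [[1, 0, 0], 0],
  [[1, 0.1, 0], 0],
  [[1, 0, 0], 0],
  [[0.44, 0, 0], 0],
  [[0, 0, 0], 0],
  [[0, 0, 0], 0],
])

```text
t: 17.48
ee_pos: [0.5686, 0.0395, 0.1601]
tool_rot: [-0.0, 0.675, 0.738, -0.0]
force: [-0.2, -0.6, -2.8]
gripper_width: 0.057
gripper_force: 53.8
```

Run:
```python
from h import *
go(.5706,.0398,.024,.088)
snap('top','t5.png')
im=cv2.imread('pics/t5.png');cv2.imwrite('pics/t5c.png',cv2.resize(im[120:260,225:375],None,fx=5,fy=4,interpolation=cv2.INTER_CUBIC))
for a in [(85.5,150),(85.5,-150),(-85.5,150),(-85.5,-150),(0,0)]:
  q=np.array([.5627+a[0]/1000*.996-a[1]/1000*.088,.1294+a[0]/1000*.088+a[1]/1000*.996]);print(a,proj('top',[*q,.012]))
```

```text
t17.5 tcp [0.5686 0.0395 0.1601] angy 0.0881 F [-0.2 -0.6 -2.8] w 0.0570 gf 53.8 j [-0.04  0.2  -0.2   1.17 -0.    1.44]
units xyz [0.01 0.07 4.54] roll 0.0
(85.5, 150) [259.9 183.2]
(85.5, -150) [353.9 174.1]
(-85.5, 150) [263.5 236.7]
(-85.5, -150) [359.5 227.8]
(0, 0) [309.  205.2]
```

View pics/t5c.png

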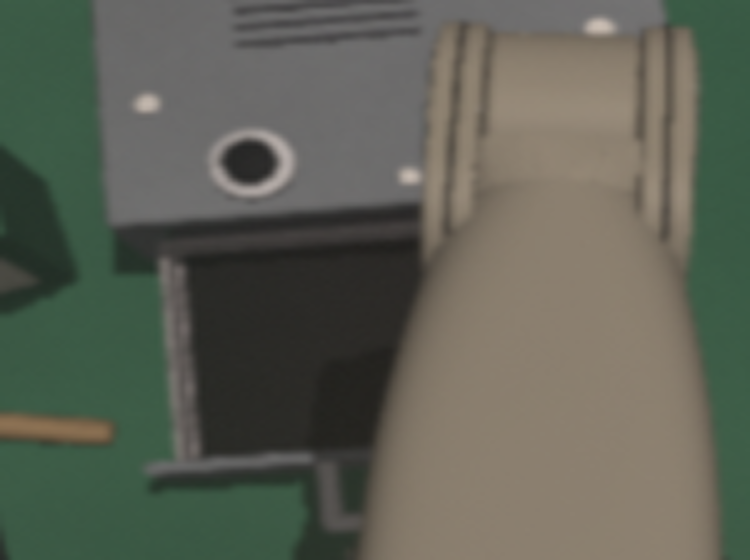

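The tray floor is where I predicted, with its left edge at x≈264 and its rear at y≈183. I'll lower the tin and release it.

move_arm([
  [[0, 0.07, 0.8], 0],
  [[0, 0, 1], 0],
  [[0, 0, 1], 0],
  [[0, 0, 1], 0],
  [[0, 0, 0.5], 0],
  [[0, 0, 0.2], 0],
  [[0, 0, 0.04], 0],
  [[0, 0, 0], 0],
])

```text
t: 18.52
ee_pos: [0.5721, 0.0402, 0.0254]
tool_rot: [0.001, 0.675, 0.738, 0.001]
force: [-0.8, 0.2, -1.6]
gripper_width: 0.0567
gripper_force: 53.8
```

move_arm([
  [[0, 0, 0], 0],
  [[0, 0, 0], 0],
  [[0, 0, 0], 0],
  [[0, 0, 0], 0],
  [[0, 0, 0], 0],
], gripper=0.85)

```text
t: 19.15
ee_pos: [0.5709, 0.0403, 0.0243]
tool_rot: [0.0, 0.675, 0.738, 0.0]
force: [-0.3, -1.2, 0.1]
gripper_width: 0.0791
gripper_force: 0.0
```

move_arm([
  [[0, 0, -0.6], 0],
  [[0, 0, -1], 0],
  [[0, 0, -1], 0],
  [[0, 0, -1], 0],
  [[0, 0, -1], 0],
  [[0, 0, -1], 0],
])

```text
t: 19.9
ee_pos: [0.5711, 0.0403, 0.1948]
tool_rot: [0.001, 0.675, 0.738, 0.001]
force: [0.7, 0.5, -0.2]
gripper_width: 0.0793
gripper_force: 0.0
```

Run:
```python
from h import *
go(.4695,-.2215,.2,.088)
```

```text
t19.9 tcp [0.5711 0.0403 0.1948] angy 0.0887 F [ 0.7  0.5 -0.2] w 0.0793 gf 0.0 j [-0.04  0.18 -0.15  1.24  0.    1.44]
units xyz [-8.39 -4.15 -0.18] roll 0.01
```

move_arm([
  [[-0.9, -0.6, 0], 0],
  [[-0.9, -0.6, 0], 0],
  [[-0.9, -0.6, 0], 0],
  [[-0.9, -0.6, 0], 0],
  [[-0.9, -0.6, 0], 0],
  [[-0.9, -0.6, 0], 0],
  [[-0.9, -0.55, 0], 0],
  [[0, 0, 0], 0],
  [[0, 0, 0], 0],
], gripper=1)

```text
t: 21.02
ee_pos: [0.464, -0.1588, 0.1932]
tool_rot: [0.0, 0.675, 0.738, 0.0]
force: [0.8, 0.3, 0.0]
gripper_width: 0.0854
gripper_force: 0.0
```

Run:
```python
from h import *
st();im=snap('wrist','w6.png');t=snap('top','t6.png')
cv2.imwrite('pics/w6c.png',np.vstack([cv2.resize(im[:,:,::-1],(480,300)),cv2.resize(t[120:260,225:505,::-1],(480,240))]))
```

```text
t21.0 tcp [ 0.464  -0.1588  0.1932] angy 0.0884 F [0.8 0.3 0. ] w 0.0854 gf 0.0 j [-0.46  0.04 -0.32  1.21  0.    1.02]
```

View pics/w6c.png

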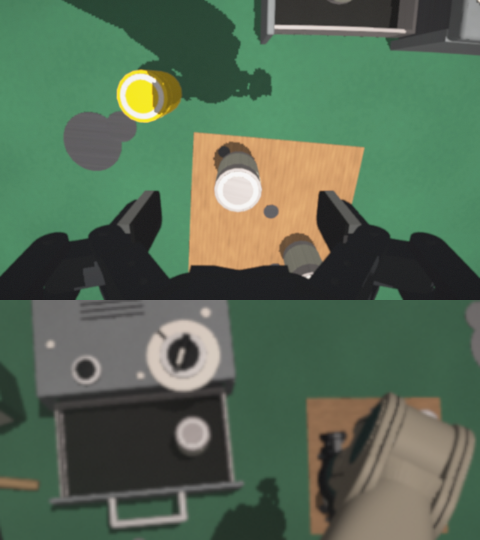

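Tin 1 stands in the tray. The next tin is at wrist pixel (317,253).

Run:
```python
from h import *
c=robot.calibration('wrist');im=cv2.imread('pics/w6.png');hsv=cv2.cvtColor(im,cv2.COLOR_BGR2HSV)
m=((hsv[...,1]<40)&(hsv[...,2]>190)).astype('uint8');n,l,s,ce=cv2.connectedComponentsWithStats(m)
for i in range(1,n):
  if s[i,4]>300:print(s[i],ce[i].round(1),at('wrist',s[i,0]+s[i,2]/2,s[i,1]+s[i,3]/2,.076,c))
go(*at('wrist',317,253,.076,c),.01,.088)
```

```text
[366  34 175  10 742] [448.   37.6] [ 0.5587 -0.0315]
[161  99  48  59 735] [180.9 126.9] [ 0.3489 -0.1207]
[ 286  225   63   57 2791] [316.9 252.8] [ 0.4684 -0.222 ]
t21.1 tcp [ 0.4641 -0.1584  0.1928] angy 0.0897 F [-0.5  0.5  0.8] w 0.0852 gf 0.0 j [-0.46  0.04 -0.32  1.21  0.    1.02]
units xyz [-2.11 -0.07  6.09] roll 0.02
```

move_arm([
  [[-1, -0.02, 0], 0],
  [[-1, -0.02, 0], 0],
  [[-0.11, 0, 0], 0],
  [[0, 0, 1], 0],
  [[0, 0, 1], 0],
  [[0, 0, 1], 0],
  [[0, 0, 1], 0],
  [[0, 0, 1], 0],
  [[0, 0, 0.6], 0],
  [[0, 0, 0.47], 0],
  [[0, 0, 0], 0],
  [[0, 0, 0], 0],
])

```text
t: 22.62
ee_pos: [0.4688, -0.2223, 0.0109]
tool_rot: [0.001, 0.675, 0.738, 0.0]
force: [0.3, -0.3, -0.5]
gripper_width: 0.0852
gripper_force: 0.0
```

move_arm([
  [[0, 0, 0], 0],
  [[0, 0, 0], 0],
  [[0, 0, 0], 0],
  [[0, 0, 0], 0],
  [[0, 0, 0], 0],
  [[0, 0, 0], 0],
], gripper=-1)

```text
t: 23.38
ee_pos: [0.4687, -0.2227, 0.0113]
tool_rot: [0.001, 0.675, 0.738, 0.0]
force: [-1.2, 0.6, 6.4]
gripper_width: 0.0567
gripper_force: 53.3
```

move_arm([
  [[0, 0, -0.5], 0],
  [[0, 0, -1], 0],
  [[0, 0, -1], 0],
  [[0, 0, -1], 0],
  [[0, 0, -1], 0],
  [[0, 0, -0.5], 0],
  [[0, 0, 0], 0],
])

```text
t: 24.25
ee_pos: [0.4688, -0.2226, 0.1613]
tool_rot: [0.001, 0.675, 0.738, 0.0]
force: [0.2, 0.4, -3.0]
gripper_width: 0.0569
gripper_force: 53.8
```

Run:
```python
from h import *
go(.5548,.219,.16,.088)
```

```text
t24.2 tcp [ 0.4688 -0.2226  0.1613] angy 0.0886 F [ 0.2  0.4 -3. ] w 0.0569 gf 53.8 j [-0.57  0.11 -0.31  1.15  0.    0.91]
units xyz [14.41  4.16  0.03] roll 0.01
```

move_arm([
  [[0.5, 0.15, 0], 0],
  [[1, 0.3, 0], 0],
  [[1, 0.3, 0], 0],
  [[1, 0.3, 0], 0],
  [[1, 0.3, 0], 0],
  [[1, 0.3, 0], 0],
  [[1, 0.3, 0], 0],
  [[1, 0.3, 0], 0],
  [[1, 0.3, 0], 0],
  [[1, 0.3, 0], 0],
  [[1, 0.3, 0], 0],
  [[1, 0.3, 0], 0],
  [[1, 0.3, 0], 0],
  [[1, 0.3, 0], 0],
  [[0.6, 0.11, 0], 0],
  [[0.31, 0, 0], 0],
  [[0, 0, 0], 0],
  [[0, 0, 0], 0],
])

```text
t: 26.5
ee_pos: [0.5538, 0.2187, 0.1601]
tool_rot: [0.0, 0.675, 0.737, -0.0]
force: [0.1, 0.6, -2.5]
gripper_width: 0.0567
gripper_force: 53.8
```

Run:
```python
from h import *
go(.5548,.219,.024,.088)
```

```text
t26.5 tcp [0.5538 0.2187 0.1601] angy 0.0879 F [ 0.1  0.6 -2.5] w 0.0567 gf 53.8 j [ 0.27  0.25 -0.15  1.18 -0.    1.75]
units xyz [0.01 0.04 4.54] roll -0.0
```

move_arm([
  [[0, 0.03, 0.8], 0],
  [[0, 0, 1], 0],
  [[0, 0, 1], 0],
  [[0, 0, 1], 0],
  [[0, 0, 0.5], 0],
  [[0, 0, 0.2], 0],
  [[0, 0, 0.04], 0],
  [[0, 0, 0], 0],
])

```text
t: 27.5
ee_pos: [0.5561, 0.2199, 0.0252]
tool_rot: [0.001, 0.675, 0.738, 0.001]
force: [-0.5, 0.4, -1.9]
gripper_width: 0.0566
gripper_force: 53.9
```

move_arm([
  [[0, 0, 0], 0],
  [[0, 0, 0], 0],
  [[0, 0, 0], 0],
  [[0, 0, 0], 0],
  [[0, 0, 0], 0],
], gripper=0.85)

```text
t: 28.12
ee_pos: [0.555, 0.2196, 0.024]
tool_rot: [0.0, 0.675, 0.738, -0.0]
force: [0.1, 0.5, 0.2]
gripper_width: 0.0786
gripper_force: 0.0
```

move_arm([
  [[0, 0, -0.6], 0],
  [[0, 0, -1], 0],
  [[0, 0, -1], 0],
  [[0, 0, -1], 0],
  [[0, 0, -1], 0],
  [[0, 0, -1], 0],
])

```text
t: 28.88
ee_pos: [0.5552, 0.2196, 0.1946]
tool_rot: [0.0, 0.675, 0.738, 0.001]
force: [0.3, 0.7, -0.3]
gripper_width: 0.0787
gripper_force: 0.0
```

Run:
```python
from h import *
go(.586,-.300,.2,.088)
```

```text
t28.9 tcp [0.5552 0.2196 0.1946] angy 0.0887 F [ 0.3  0.7 -0.3] w 0.0787 gf 0.0 j [ 0.27  0.23 -0.1   1.24 -0.    1.75]
units xyz [-17.34  -0.51  -0.19] roll 0.01
```

move_arm([
  [[-1, -0.03, 0], 0],
  [[-1, -0.03, 0], 0],
  [[-1, -0.03, 0], 0],
  [[-1, -0.03, 0], 0],
  [[-1, -0.03, 0], 0],
  [[-1, -0.03, 0], 0],
  [[-1, -0.03, 0], 0],
  [[-1, -0.03, 0], 0],
  [[-1, -0.03, 0], 0],
  [[-1, -0.03, 0], 0],
  [[-1, -0.03, 0], 0],
  [[-1, -0.03, 0], 0],
  [[-1, -0.03, 0], 0],
  [[-1, -0.03, 0], 0],
  [[-1, -0.03, 0], 0],
  [[-1, -0.03, 0], 0],
  [[-1, -0.03, 0], 0],
  [[-0.34, 0, 0], 0],
  [[0, 0, 0], 0],
  [[0, 0, 0], 0],
], gripper=1)

```text
t: 31.38
ee_pos: [0.5857, -0.2988, 0.1923]
tool_rot: [-0.0, 0.675, 0.738, 0.0]
force: [0.3, -0.1, 0.4]
gripper_width: 0.0852
gripper_force: 0.0
```

```bash
cat >> h.py <<'E'
def blobs(f):
    c=robot.calibration('wrist');im=snap('wrist',f)[:,:,::-1];hsv=cv2.cvtColor(np.ascontiguousarray(im),cv2.COLOR_BGR2HSV)
    m=((hsv[...,1]<40)&(hsv[...,2]>190)).astype('uint8');n,l,s,ce=cv2.connectedComponentsWithStats(m)
    for i in range(1,n):
        if s[i,4]>300:
            p=at('wrist',s[i,0]+s[i,2]/2,s[i,1]+s[i,3]/2,.076,c);print(s[i],p); yield p
E
python3 - <<'E'
from h import *
for p in blobs('w7.png'): go(*p,.01,.088)
E
```

```text
[ 280  226   62   57 2791] [ 0.5841 -0.3637]
t31.4 tcp [ 0.5858 -0.2987  0.1923] angy 0.0898 F [0.6 0.9 0.9] w 0.0856 gf 0.0 j [-0.57  0.34  0.04  1.28  0.    0.91]
units xyz [-2.16 -0.25  6.07] roll 0.02
[  55  287   55   34 1225] [ 0.3638 -0.4393]
t31.4 tcp [ 0.5858 -0.2987  0.1923] angy 0.0898 F [0.6 0.9 0.9] w 0.0856 gf 0.0 j [-0.57  0.34  0.04  1.28  0.    0.91]
units xyz [-4.01 -7.79  6.07] roll 0.02
```

move_arm([
  [[-1, -0.1, 0], 0],
  [[-1, -0.1, 0], 0],
  [[-0.13, -0.02, 0], 0],
  [[0, 0, 1], 0],
  [[0, 0, 1], 0],
  [[0, 0, 1], 0],
  [[0, 0, 1], 0],
  [[0, 0, 1], 0],
  [[0, 0, 0.6], 0],
  [[0, 0, 0.47], 0],
  [[0, 0, 0], 0],
  [[0, 0, 0], 0],
])

```text
t: 32.92
ee_pos: [0.5857, -0.3647, 0.0111]
tool_rot: [0.001, 0.675, 0.738, 0.0]
force: [0.1, -0.6, 0.2]
gripper_width: 0.0855
gripper_force: 0.0
```

move_arm([
  [[0, 0, 0], 0],
  [[0, 0, 0], 0],
  [[0, 0, 0], 0],
  [[0, 0, 0], 0],
  [[0, 0, 0], 0],
  [[0, 0, 0], 0],
], gripper=-1)

```text
t: 33.67
ee_pos: [0.5855, -0.3649, 0.0113]
tool_rot: [0.001, 0.675, 0.738, -0.0]
force: [-2.0, -0.1, 5.9]
gripper_width: 0.0569
gripper_force: 54.2
```

move_arm([
  [[0, 0, -0.5], 0],
  [[0, 0, -1], 0],
  [[0, 0, -1], 0],
  [[0, 0, -1], 0],
  [[0, 0, -1], 0],
  [[0, 0, -0.5], 0],
  [[0, 0, 0], 0],
])

```text
t: 34.55
ee_pos: [0.5855, -0.3645, 0.161]
tool_rot: [0.001, 0.675, 0.738, 0.0]
force: [-0.7, -1.0, -4.1]
gripper_width: 0.0567
gripper_force: 54.0
```

Run:
```python
from h import *
go(.5627,.1294,.16,.088)
```

```text
t34.5 tcp [ 0.5855 -0.3645  0.161 ] angy 0.0888 F [-0.7 -1.  -4.1] w 0.0567 gf 54.0 j [-0.65  0.41  0.08  1.24  0.    0.83]
units xyz [1.647e+01 7.000e-01 1.000e-02] roll 0.01
```

move_arm([
  [[0.5, 0.04, 0], 0],
  [[1, 0.04, 0], 0],
  [[1, 0.04, 0], 0],
  [[1, 0.04, 0], 0],
  [[1, 0.04, 0], 0],
  [[1, 0.04, 0], 0],
  [[1, 0.04, 0], 0],
  [[1, 0.04, 0], 0],
  [[1, 0.04, 0], 0],
  [[1, 0.04, 0], 0],
  [[1, 0.04, 0], 0],
  [[1, 0.04, 0], 0],
  [[1, 0.04, 0], 0],
  [[1, 0.04, 0], 0],
  [[1, 0.04, 0], 0],
  [[1, 0.04, 0], 0],
  [[0.65, 0.04, 0], 0],
  [[0.32, 0, 0], 0],
  [[0, 0, 0], 0],
  [[0, 0, 0], 0],
])

```text
t: 37.05
ee_pos: [0.5615, 0.1291, 0.1598]
tool_rot: [0.0, 0.675, 0.737, -0.0]
force: [0.3, -0.3, -4.3]
gripper_width: 0.0568
gripper_force: 54.0
```

Run:
```python
from h import *
go(.5627,.1294,.024,.088)
im=snap('wrist','w8.png');t=snap('top','t8.png')
cv2.imwrite('pics/w8c.png',np.vstack([cv2.resize(im[:,:,::-1],(480,300)),cv2.resize(t[120:260,225:505,::-1],(480,240))]))
```

```text
t37.0 tcp [0.5615 0.1291 0.1598] angy 0.0879 F [ 0.3 -0.3 -4.3] w 0.0568 gf 54.0 j [ 0.11  0.21 -0.19  1.17 -0.    1.6 ]
units xyz [0.01 0.04 4.53] roll -0.0
```

View pics/w8c.png

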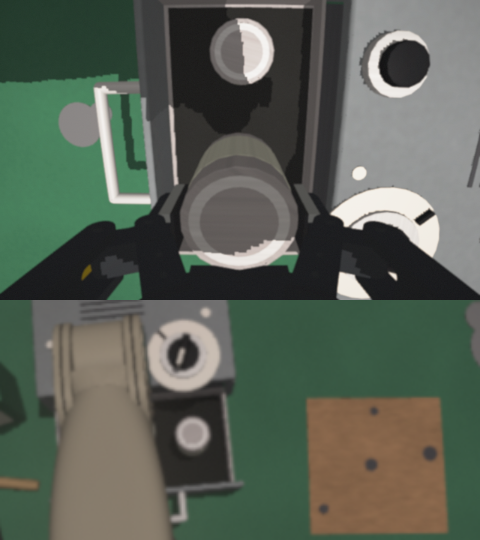

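Both placed tins stand in the tray at its left and right, and the sheet is empty. Now I'll place the last one in the middle.

move_arm([
  [[0, 0.03, 0.8], 0],
  [[0, 0, 1], 0],
  [[0, 0, 1], 0],
  [[0, 0, 1], 0],
  [[0, 0, 0.5], 0],
  [[0, 0, 0.2], 0],
  [[0, 0, 0.03], 0],
  [[0, 0, 0], 0],
])

```text
t: 38.15
ee_pos: [0.5636, 0.13, 0.0252]
tool_rot: [0.001, 0.675, 0.738, 0.001]
force: [0.7, 0.1, -2.4]
gripper_width: 0.0566
gripper_force: 54.1
```

move_arm([
  [[0, 0, 0], 0],
  [[0, 0, 0], 0],
  [[0, 0, 0], 0],
  [[0, 0, 0], 0],
  [[0, 0, 0], 0],
], gripper=0.85)

```text
t: 38.78
ee_pos: [0.5624, 0.1299, 0.0241]
tool_rot: [0.0, 0.675, 0.738, 0.0]
force: [-0.5, 0.6, 0.3]
gripper_width: 0.0787
gripper_force: 0.0
```

move_arm([
  [[0, 0, -0.6], 0],
  [[0, 0, -1], 0],
  [[0, 0, -1], 0],
  [[0, 0, -1], 0],
  [[0, 0, -1], 0],
  [[0, 0, -1], 0],
])

```text
t: 39.52
ee_pos: [0.5626, 0.1299, 0.1945]
tool_rot: [0.001, 0.675, 0.738, 0.001]
force: [-0.3, -0.1, 0.1]
gripper_width: 0.0792
gripper_force: 0.0
```

Run:
```python
from h import *
go(.423,.1167,.030,.088)
t=snap('top','t9.png')
```

```text
t39.5 tcp [0.5626 0.1299 0.1945] angy 0.0887 F [-0.3 -0.1  0.1] w 0.0792 gf 0.0 j [ 0.12  0.19 -0.14  1.24  0.    1.6 ]
units xyz [-0.03 -4.68  5.48] roll 0.01
```

move_arm([
  [[0, -0.9, 0], 0],
  [[0, -0.9, 0], 0],
  [[0, -0.9, 0], 0],
  [[0, -0.9, 0], 0],
  [[0, -0.9, 0], 0],
  [[0, -0.18, 0], 0],
  [[0, 0, 0], 0],
  [[0, 0, 1], 0],
  [[0, 0, 1], 0],
  [[0, 0, 1], 0],
  [[0, 0, 1], 0],
  [[0, 0, 0.9], 0],
  [[0, 0, 0.58], 0],
  [[0, 0, 0], 0],
], gripper=-0.2)

```text
t: 41.32
ee_pos: [0.4222, 0.1173, 0.0264]
tool_rot: [-0.001, 0.675, 0.738, -0.001]
force: [-0.6, 0.1, -0.4]
gripper_width: 0.0343
gripper_force: 0.0
```

move_arm([
  [[0, 0, 0], 0],
  [[0, 0, 0], 0],
  [[0, 0, 0], 0],
  [[0, 0, 0], 0],
  [[0, 0, 0], 0],
], gripper=-1, grip_force=60)

```text
t: 41.95
ee_pos: [0.4239, 0.1176, 0.0286]
tool_rot: [0.001, 0.675, 0.738, 0.001]
force: [1.2, -0.9, 6.7]
gripper_width: 0.0097
gripper_force: 58.9
```

move_arm([
  [[0, 0.1, 0], 0],
  [[0, 0.2, 0], 0],
  [[0, 0.3, 0], 0],
  [[0, 0.3, 0], 0],
  [[0, 0.3, 0], 0],
  [[0, 0.3, 0], 0],
  [[0, 0.3, 0], 0],
  [[0, 0.3, 0], 0],
  [[0, 0.3, 0], 0],
  [[0, 0.3, 0], 0],
  [[0, 0.3, 0], 0],
  [[0, 0.3, 0], 0],
  [[0, 0.3, 0], 0],
  [[0, 0.3, 0], 0],
  [[0, 0.3, 0], 0],
  [[0, 0.3, 0], 0],
  [[0, 0.3, 0], 0],
  [[0, 0.3, 0], 0],
  [[0, 0.2, 0], 0],
  [[0, 0.1, 0], 0],
])

```text
t: 44.45
ee_pos: [0.5845, 0.1314, 0.0286]
tool_rot: [0.001, 0.675, 0.738, -0.0]
force: [-1.6, -0.9, 7.9]
gripper_width: 0.0093
gripper_force: 59.3
```

move_arm([
  [[0, 0.1, 0], 0],
  [[0, 0.1, 0], 0],
  [[0, 0.1, 0], 0],
  [[0, 0.1, 0], 0],
  [[0, 0, 0], 0],
  [[0, 0, 0], 0],
])

```text
t: 45.2
ee_pos: [0.5919, 0.1321, 0.0285]
tool_rot: [-0.002, 0.675, 0.738, -0.003]
force: [-8.9, -2.8, 14.3]
gripper_width: 0.0097
gripper_force: 60.1
```

move_arm([
  [[0, 0.1, 0], 0],
  [[0, 0.1, 0], 0],
  [[0, 0.1, 0], 0],
  [[0, 0, 0], 0],
])

```text
t: 45.7
ee_pos: [0.5914, 0.132, 0.0284]
tool_rot: [-0.008, 0.675, 0.738, -0.01]
force: [-27.6, -4.1, 31.9]
gripper_width: 0.01
gripper_force: 62.2
```

Run:
```python
from h import *
st()
```

```text
t45.7 tcp [0.5914 0.132  0.0284] angy 0.0890 F [-27.6  -4.1  31.9] w 0.0100 gf 62.2 j [ 0.11  0.4  -0.24  0.96 -0.    1.6 ]
```

The tray is firmly home. I'll unload the push, release and rise.

move_arm([
  [[0, -0.15, 0], 0],
  [[0, -0.12, 0], 0],
  [[0, 0, 0], 0],
])

```text
t: 46.08
ee_pos: [0.592, 0.1321, 0.0286]
tool_rot: [-0.002, 0.675, 0.738, -0.003]
force: [-11.1, -2.5, 15.5]
gripper_width: 0.0098
gripper_force: 60.4
```

move_arm([
  [[0, 0, 0], 0],
  [[0, 0, 0], 0],
  [[0, 0, 0], 0],
  [[0, 0, 0], 0],
  [[0, 0, -0.5], 0],
  [[0, 0, -1], 0],
  [[0, 0, -1], 0],
  [[0, 0, -1], 0],
  [[0, 0, -1], 0],
  [[0, 0, -1], 0],
  [[0, 0, -1], 0],
  [[0, 0, -1], 0],
], gripper=-0.2)

```text
t: 47.58
ee_pos: [0.5975, 0.1331, 0.2542]
tool_rot: [0.001, 0.675, 0.738, 0.001]
force: [-0.4, 0.2, -0.1]
gripper_width: 0.0341
gripper_force: 0.0
```

Run:
```python
from h import *
go(.7005,.0577,.245,2.83-np.pi/2)
im=snap('wrist','w10.png');t=snap('top','t10.png');robot.calibration
cv2.imwrite('pics/w10c.png',np.vstack([im[:,:,::-1][:300],cv2.resize(t[90:210,235:375,::-1],(640,300))]))
```

```text
t47.6 tcp [0.5975 0.1331 0.2542] angy 0.0888 F [-0.4  0.2 -0.1] w 0.0341 gf 0.0 j [0.11 0.23 0.03 1.37 0.   1.6 ]
units xyz [-2.81  3.2   0.31] roll -11.18
```

move_arm([
  [[0, 0, 0], -1],
  [[0, 0, 0], -1],
  [[0, 0, 0], -1],
  [[0, 0, 0], -1],
  [[0, 0, 0], -1],
  [[0, 0, 0], -1],
  [[0, 0, 0], -1],
  [[0, 0, 0], -1],
  [[0, 0, 0], -1],
  [[0, 0, 0], -1],
  [[0, 0, 0], -1],
  [[0, 0, 0], -0.18],
  [[0, 0, 0], 0],
  [[0, 0, 0], 0],
])

```text
t: 49.42
ee_pos: [0.5967, 0.1329, 0.2524]
tool_rot: [-0.0, 0.155, 0.988, -0.0]
force: [-0.2, -0.2, 0.5]
gripper_width: 0.034
gripper_force: 0.0
```

Run:
```python
from h import *
go(.7005,.0577,.120,2.83-np.pi/2)
```

```text
t49.4 tcp [0.5967 0.1329 0.2524] angy 1.2586 F [-0.2 -0.2  0.5] w 0.0340 gf 0.0 j [ 0.11  0.23  0.03  1.37 -0.    0.43]
units xyz [-4.06 -1.32  4.41] roll -0.01
```

move_arm([
  [[-0.8, -0.26, 0], 0],
  [[-0.8, -0.26, 0], 0],
  [[-0.8, -0.26, 0], 0],
  [[-0.8, -0.26, 0], 0],
  [[-0.86, -0.28, 0], 0],
  [[0, 0, 0], 0],
  [[0, 0, 0], 0],
  [[0, 0, 1], 0],
  [[0, 0, 1], 0],
  [[0, 0, 0.8], 0],
  [[0, 0, 0.5], 0],
  [[0, 0, 0.5], 0],
  [[0, 0, 0.3], 0],
  [[0, 0, 0.3], 0],
  [[0, 0, 0], 0],
])

```text
t: 51.3
ee_pos: [0.7001, 0.0579, 0.1199]
tool_rot: [-0.001, 0.155, 0.988, -0.0]
force: [-0.1, 0.1, 0.5]
gripper_width: 0.0342
gripper_force: 0.0
```

move_arm([
  [[0, 0, 0], 0],
  [[0, 0, 0], 0],
  [[0, 0, 0], 0],
  [[0, 0, 0], 0],
  [[0, 0, 0], 0],
], gripper=-1, grip_force=30)

```text
t: 51.92
ee_pos: [0.6996, 0.0549, 0.1214]
tool_rot: [-0.0, 0.156, 0.988, -0.003]
force: [-2.5, -6.8, 2.6]
gripper_width: 0.0133
gripper_force: 34.4
```

Run:
```python
from h import *
go(.7005,.0577,.120,.78-np.pi/2)
```

```text
t51.9 tcp [0.6996 0.0549 0.1214] angy 1.2578 F [-2.5 -6.8  2.6] w 0.0133 gf 34.4 j [-0.01  0.46  0.06  1.18 -0.01  0.3 ]
units xyz [-0.    0.1   0.04] roll 19.56
```

move_arm([
  [[0, -0.12, 0], 0],
  [[0, 0, 0], 1],
  [[0, 0, 0], 1],
  [[0, 0, 0], 1],
  [[0, 0, 0], 1],
  [[0, 0, 0], 1],
  [[0, 0, 0], 1],
  [[0, 0, 0], 1],
  [[0, 0, 0], 1],
  [[0, 0, 0], 0],
])

```text
t: 53.18
ee_pos: [0.7, 0.0553, 0.1214]
tool_rot: [0.0, 0.543, 0.84, 0.001]
force: [-0.4, 2.1, 2.1]
gripper_width: 0.0132
gripper_force: 34.3
```

Run:
```python
from h import *
go(.7005,.0545,.120,.78-np.pi/2)
```

```text
t53.2 tcp [0.7    0.0553 0.1214] angy 0.4232 F [-0.4  2.1  2.1] w 0.0132 gf 34.3 j [-0.01  0.45  0.06  1.18  0.    1.13]
units xyz [-0.03  0.    0.05] roll 11.59
```

move_arm([
  [[0, 0, 0], 1],
  [[0, 0, 0], 1],
  [[0, 0, 0], 1],
  [[0, 0, 0], 1],
  [[0, 0, 0], 1],
  [[0, 0, 0], 1],
  [[0, 0, 0], 1],
  [[0, 0, 0], 1],
  [[0, 0, 0], 1],
  [[0, 0, 0], 1],
  [[0, 0, 0], 1],
  [[0, 0, 0], 0.55],
  [[0, 0, 0], 0],
  [[0, 0, 0], 0],
])

```text
t: 54.92
ee_pos: [0.7008, 0.0551, 0.1214]
tool_rot: [0.0, 0.924, 0.382, 0.001]
force: [1.7, 3.1, 2.0]
gripper_width: 0.0132
gripper_force: 34.3
```

move_arm([
  [[0, 0, 0], 0],
  [[0, 0, 0], 0],
  [[0, 0, 0], 0],
  [[0, 0, 0], 0],
  [[0, 0, -0.5], 0],
  [[0, 0, -1], 0],
  [[0, 0, -1], 0],
  [[0, 0, -1], 0],
  [[-1, 0, -0.5], 0],
  [[-1, 0, 0], 0],
  [[0, 0, 0], 0],
  [[0, 0, 0], 0],
], gripper=-0.2)

```text
t: 56.42
ee_pos: [0.6575, 0.0124, 0.2414]
tool_rot: [0.0, 0.924, 0.382, 0.001]
force: [0.2, 0.4, -0.3]
gripper_width: 0.0342
gripper_force: 0.0
```

Run:
```python
from h import *
st();im=snap('wrist','w11.png');c=robot.calibration('wrist')
u=proj('wrist',[.7,.0555,.13],c);print(u)
x=int(np.clip(u[0]-100,0,440));y=int(np.clip(u[1]-75,0,250));print(x,y)
cv2.imwrite('pics/w11c.png',cv2.resize(im[y:y+150,x:x+200,::-1],None,fx=4,fy=4,interpolation=cv2.INTER_CUBIC))
```

```text
t56.4 tcp [0.6575 0.0124 0.2414] angy -0.7879 F [ 0.2  0.4 -0.3] w 0.0342 gf 0.0 j [-0.08  0.32  0.12  1.37  0.    2.28]
[318.2 111.9]
218 36
```

View pics/w11c.png

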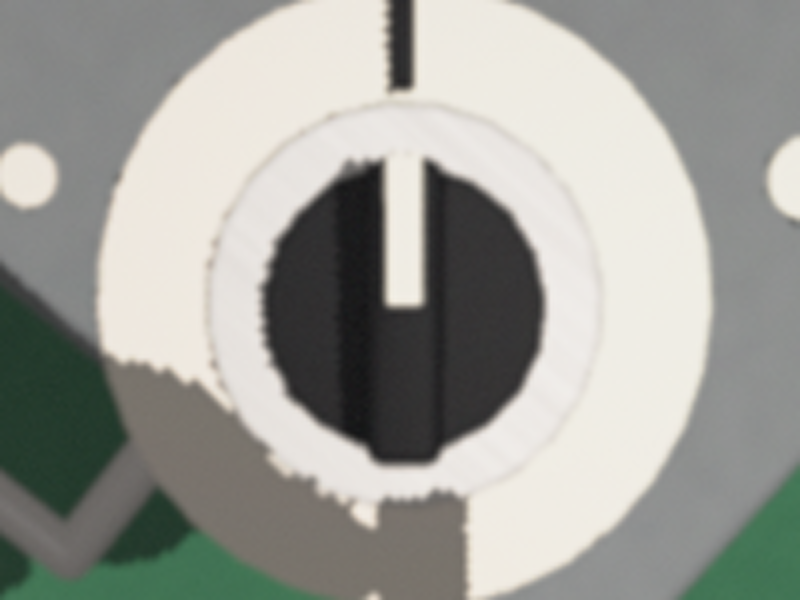

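The white line is at x≈405 and the tab at x≈401, so they agree to within about 1°. I'll check it in world coordinates.

Run:
```python
from h import *
c=robot.calibration('wrist');W=lambda x,y,z:at('wrist',218+x/4-.4,36+y/4-.4,z,c)
k=W(405,308,.127);print('ring',k)
t1,t0=W(401,88,.133),W(401,0,.133);a,b=W(404,157,.169),W(405,305,.169)
f=lambda d:np.arctan2(d[1],d[0])
print('tab from ring',f(t1-k),f(t0-k),'tab axis',f(t0-t1),'line',f(a-b),'line tip from ring',f(a-k))
go(.6725,.218,.19)
```

```text
ring [0.6999 0.0547]
tab from ring 0.8007815651780427 0.7965225499747123 tab axis 0.785398163397449 line 0.7912120513792898 line tip from ring 0.7908625898819361
t56.5 tcp [0.6575 0.0126 0.241 ] angy -0.7875 F [-0.4  0.  -0.4] w 0.0338 gf 0.0 j [-0.08  0.32  0.12  1.37  0.    2.28]
units xyz [ 5.18 -4.5   1.7 ] roll 0
```

The line and tab agree to about 0.5°. Next I'll shut the fingers and go above the button.

move_arm([
  [[0.85, -0.74, 0], 0],
  [[0.85, -0.74, 0], 0],
  [[0.85, -0.74, 0], 0],
  [[0.85, -0.74, 0], 0],
  [[0.85, -0.74, 0], 0],
  [[0.87, -0.74, 0], 0],
  [[0, 0, 0], 0],
  [[0, 0, 1], 0],
  [[0, 0, 1], 0],
  [[0, 0, 1], 0],
  [[0, 0, 0.3], 0],
  [[0, 0, 0], 0],
  [[0, 0, 0], 0],
], gripper=-1)

```text
t: 58.1
ee_pos: [0.6731, 0.2151, 0.1434]
tool_rot: [0.0, 0.924, 0.381, 0.001]
force: [-0.0, 0.0, -0.2]
gripper_width: 0.0001
gripper_force: 0.0
```

move_arm([
  [[0, 0, 0.15], 0],
  [[0, 0, 0.15], 0],
  [[0, 0, 0.15], 0],
  [[0, 0, 0], 0],
  [[0, 0, 0], 0],
])

```text
t: 58.72
ee_pos: [0.6718, 0.215, 0.128]
tool_rot: [-0.0, 0.924, 0.382, -0.0]
force: [-0.4, -0.3, -0.3]
gripper_width: 0.0002
gripper_force: 0.0
```

move_arm([
  [[0, 0, 0.15], 0],
  [[0, 0, 0.1], 0],
  [[0, 0, 0], 0],
  [[0, 0, 0], 0],
])

```text
t: 59.22
ee_pos: [0.6718, 0.215, 0.1206]
tool_rot: [-0.0, 0.924, 0.382, -0.0]
force: [0.7, -1.0, 0.0]
gripper_width: 0.0
gripper_force: 0.0
```

move_arm([
  [[0, 0, 0.1], 0],
  [[0, 0, 0.1], 0],
  [[0, 0, 0], 0],
])

```text
t: 59.6
ee_pos: [0.672, 0.215, 0.1147]
tool_rot: [0.0, 0.924, 0.382, 0.0]
force: [-0.1, -0.7, 1.9]
gripper_width: 0.0
gripper_force: 0.9
```

move_arm([
  [[0, 0, 0.1], 0],
  [[0, 0, 0.1], 0],
  [[0, 0, 0], 0],
])

```text
t: 59.98
ee_pos: [0.6721, 0.215, 0.1089]
tool_rot: [0.0, 0.924, 0.382, 0.0]
force: [-0.3, 0.2, 4.5]
gripper_width: 0.0002
gripper_force: 2.2
```

move_arm([
  [[0, 0, 0.1], 0],
  [[0, 0, 0.05], 0],
  [[0, 0, 0], 0],
])

```text
t: 60.35
ee_pos: [0.6722, 0.215, 0.1076]
tool_rot: [0.0, 0.924, 0.382, 0.001]
force: [-5.6, -1.1, 16.1]
gripper_width: -0.0001
gripper_force: 7.7
```

The button hit its hard stop (5 N spring, then 16 N). I'll rise and check the tray in the top picture.

move_arm([
  [[0, 0, 0], 0],
  [[0, 0, -0.5], 0],
  [[0, 0, -1], 0],
  [[0, 0, -1], 0],
  [[0, 0, -1], 0],
  [[0, 0, -1], 0],
  [[0, 0, -1], 0],
  [[0, 0, 0], 0],
  [[0, 0, 0], 0],
  [[0, 0, 0], 0],
  [[0, 0, 0], 0],
])

```text
t: 61.72
ee_pos: [0.6711, 0.2148, 0.2675]
tool_rot: [-0.0, 0.924, 0.382, -0.001]
force: [0.8, -0.1, -0.3]
gripper_width: 0.0002
gripper_force: 0.0
```

Run:
```python
from h import *
st();t=snap('top','t12.png').astype(int)
# handle bar seen after pushing home: bright rows under the expected centre, now vs t10 (just after push)
o=cv2.imread('pics/t10.png')[:,:,::-1].astype(int);b=cv2.imread('pics/top0.png')[:,:,::-1].astype(int)
for nm,i in(('start',b),('pushed',o),('now',t)): print(nm,[(u,i[180:205,u].sum(1).tolist()) for u in(300,)])
print('expected bar px home',proj('top',[.5915,.1325,.077]))
```

```text
t61.7 tcp [0.6711 0.2148 0.2675] angy -0.7878 F [ 0.8 -0.1 -0.3] w 0.0002 gf 0.0 j [ 0.22  0.4   0.29  1.46 -0.    2.58]
start [(300, [243, 313, 293, 208, 160, 154, 155, 153, 144, 139, 146, 180, 216, 227, 226, 260, 360, 469, 507, 464, 363, 255, 206, 169, 143])]
pushed [(300, [364, 366, 367, 367, 367, 368, 369, 371, 370, 371, 371, 372, 372, 373, 374, 374, 373, 371, 375, 373, 375, 375, 373, 376, 377])]
now [(300, [147, 146, 142, 135, 137, 169, 200, 212, 213, 227, 290, 390, 457, 438, 346, 247, 207, 185, 147, 133, 145, 177, 203, 213, 213])]
expected bar px home [306.5 192.5]
```

```bash
python3 -c "
from h import *
print(robot.hand_in())"
```

```text
the job is handed in; nothing more can be done
None
```

The job is handed in at about 62 s: all three tins stand in the tray, the tray is home, the knob's line is within about 1° of the tab, and after that the button was pressed fully down and let go; no bystander was touched.

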